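# Friction-hinge check on a clay tool case

## Robot

A 7-joint arm with a two-finger parallel gripper is mounted at the origin on the work surface. World frame = base frame: x ahead of the robot, y to its left, z up, the work surface at z = 0. Lengths are in mm, angles in rad, forces in N, time in s.
With the tool pointing down it reaches from about 400 to 875 mm from the base axis. Payload 4.4 kg.
Tool frame: the origin (TCP) lies midway between the tips of the shut fingers; the grasp point (between the pads) lies 19 mm behind it; x points along the fingers, z is the direction in which the jaws open and shut, and the axes are right-handed (so a half turn about x gives the same grasp; the last joint's range is limited). The gripper opens to 85 mm and grips with 20 to 120 N. Pads are 22 mm wide; open, the fingers measure 114 mm over their backs; the gripper's body (76 mm by 85 mm) begins 54 mm behind the grasp point. The pads swing forward as they close: fully open they stand 13 mm farther back than shut.
Start: joints at [1.037, 0.628, 0.038, 1.517, -0.027, 0.996, -0.02], TCP at [293.129, -580.167, 231.313] pointing down, gripper open.
Joint ranges: [-3.06, 3.06], [-0.37, 2.12], [-1.25, 1.32], [0.18, 2.47], [-1.1, 4.24], [0.23, 1.98], [-2.94, 2.94]. Speed limits (rad/s): [2.57, 2.57, 3.14, 3.14, 3.14, 3.14, 3.14].

## Interface

Orientations are given as [roll, pitch, yaw] about the fixed x, y, z axes, in that order (R = Rz(yaw) Ry(pitch) Rx(roll)).
In Python, from cell import ctrl gives the robot as it stands. The module is installed in compiled form; this text tells all that it offers.
- The arm moves only by the tool servo_tool, never from a script. Its argument "rows" is a list of rows, each an object of numbers: "dx", "dy", "dz": the shift along the tool's x, y, z in units of 750 mm (1.0 is 750 mm); "wx", "wy", "wz": the turn, a rotation vector about the tool's x, y, z in units of 6 degrees (1.0 is 6 degrees); "fingers": the closure, from 0 (fully open) to 1 (shut). In form: [{"dx": .., "dy": .., "dz": .., "wx": .., "wy": .., "wz": .., "fingers": ..}, ...]. A call has 1 to 5 rows; each row shifts and turns the commanded pose from where the row before left it, along the tool's axes as they then stand; what a row does not reach is not made up. A row lasts 1/8 s, in which the tool goes at most 62.5 mm and 10.7 degrees, less where a joint would pass 70% of its speed; a pose out of reach is approached as far as the arm can. A call with a number of a shift or a turn outside -1 to 1 is refused whole. A call with a gripper value outside its range is refused whole. The fingers move at their own pace and stop on an object; the grip force is fixed at half the most. Time passes only in rows, so rows that do not move let the fingers close. It gives the time, the measured TCP pose, the force and the opening at its end, in the units of the state.
- ctrl.read_state(): the state, without advancing time (a new reading comes with each control period).
- ctrl.get_image(name): name is "scene" or "top" or "wrist"; returns the picture (420x560x3 uint8, red, green, blue); there is no depth.
- ctrl.camera_info(name): a dict with "fovy" (degrees; the focal length in pixels is half the picture's height over the tangent of half this angle, whatever the lens; pixels are square), "cx", "cy" (the principal point, pixels), "k1" (the pictures are not rectified: a ray, as slopes to the right and down, at radius r is drawn at 1 + k1 r^2 times it, then the intrinsics apply), "R" (3x3) and "t" (3): a world point X has camera coordinates R X + t. Camera axes: x right, y down, z forward; pixel columns grow to the right and rows downward; lengths in mm; the calibration is good to about 2 mm. A picture is of the moment at which its call begins: read the wrist's pose just before it. camera_info takes no time and is no camera call; for the wrist camera it gives the pose at the moment of the call.
- ctrl.finish_job(): hands the job in, once; it reports no verdict.
Trained networks look in the newest picture that a camera, given by its name, has taken for a name from the list of things; names that differ only in an ending like _2 or _b are one class to them, and where a whole thing is asked for, a point or a joint stands for the part that bears it (a point fixed in the world has none). Each returns a list of dicts, best first, with "conf" (0 to 1); they miss things now and then, are a little off and sometimes report something else, mostly with a low value. They report only what shows in the picture. A call takes as long as a camera call.
- ctrl.search_frame(label, camera): "extent" ([centre column, centre row, width, height] in pixels, round what is visible of it).
- ctrl.silhouettes(label, camera): "region" (420x560 bool, what is visible of it) and "extent" ([centre column, centre row, width, height] in pixels, round what is visible of it).
- ctrl.mark_of(label, camera): "point" ([column, row] in pixels: a listed point, or the origin of a listed thing).
The state is a dict: "clock": time; "qpos": joint angles; "qd": joint speeds; "tau": joint torques, N m; "eef_pos": TCP position; "tool_rot": TCP orientation; "force": force on the tool from outside, world axes, zero at the start; "torque": the same for the moment, N m; "width": finger opening in mm.
Only numpy, scipy, OpenCV 4.12 (cv2) and the standard library are available. Lean on these libraries where they do the work, as an engineer would, in place of code of your own. Each camera call takes 0.05 s, during which the arm holds its last target.

## Task

Check that the hinge of the plywood tool case is still stiff: raise the lid by its handle to about half way open and let go of it, standing clear for a good second to see that it stays there by itself. Then press straight down with the shut fingertips on the lid's left rubber foot and then on its right one (each in line with one hinge; left and right as the robot sees them), each with about 5 newtons, never as much as 10, for about a second. Leave the lid standing half open and the other things on the table where they are.

Things in the scene. Friction and masses are not known exactly. Their poses are not given: they have to be found in the camera images.
- case: Plywood tool case, 220 x 300 x 85 mm (x, y, z), screwed to the table. Origin: centre of its underside; x points from the handle side to the hinge side, y along the hinge, z up.
- lid (a joint): Lid angle in rad: 0 shut, grows as the handle edge rises, 1.22 at the open stop; half way is 0.61 (35 degrees). Starts shut or up to 0.12 ajar. The hinge has friction of about 1.6 N m both ways, the lid weighs 0.3 to 0.52 kg: raising it takes about 8 to 12 N at the handle. It should stay where it is left; pressed down on a foot it gives way only above about 12 N.
- lid_hinge (a point): Middle of the hinge line (along the case's y), on the rim of the case's far wall (+x of the case), 85.5 mm above the table. The lid is a plywood panel 220 x 300 mm, 8 mm thick, whose underside holds the hinge line.
- lid_handle (a point): Middle of the round steel bar handle on top of the lid near its free edge: 11 mm thick and 90 mm long, parallel to the hinge; a post at each end. With the lid shut it lies 190 mm from the hinge line towards the case's -x and 43 mm above it (bar centre 35 mm above the lid's top face); it turns with the lid.
- foot_left: Left (case +y) of two feet on top of the lid: a steel cup 36 mm wide, 5 mm high, with a black rubber dome screwed in. Origin: centre of the cup's base on the lid's top face, 100 mm from the hinge line towards the handle, 100 mm to case's +y; z is the lid's outward normal. The dome is a ball of radius 15 mm centred -1 to 8 mm along z: its height differs each time and is not measured.
- foot_right: Right (case -y) of two feet on top of the lid: a steel cup 36 mm wide, 5 mm high, with a black rubber dome screwed in. Origin: centre of the cup's base on the lid's top face, 100 mm from the hinge line towards the handle, 100 mm to case's -y; z is the lid's outward normal. The dome is a ball of radius 15 mm centred -1 to 8 mm along z: its height differs each time and is not measured.
- square_cutter: Square steel clay cutter, 85 x 85 x 40 mm, loose on the table; origin at the centre of its underside. Not to be moved.
- round_cutter: Round steel clay cutter, 70 mm across, 40 mm high, loose; origin at the centre of its underside. Not to be moved.
- paper_cup: White cup, 80 mm across the rim, 100 mm high, loose; origin at the centre of its underside. Not to be moved.
- clay_slab_board: Small wooden board, 90 x 130 x 12 mm, loose; origin at the centre of its underside. Not to be moved.

How it is judged:
By the outcome, as a careful person would: the job done as asked, in the order asked, and still so for the second after the job is handed in, with the robot touching nothing.
It also fails if it takes over 67 s, if anything falls off the work surface, if the arm or the gripper's body presses on something with over 40 N, if the wrist force passes 120 N, or if a joint passes its speed limit or range.

## Working session

There is one attempt and no reset: what is moved stays moved. The work goes in short steps, Python scripts to look and compute and a tool call to move; the robot and the scene stay as the last step left them, time stands still between calls to the robot, and variables do not carry over. Pictures are saved under pics/ and viewed, and the job is handed in when it is done.

Besides the shell and the picture viewer there is one more tool, called after ">>>" by a JSON object that holds its "fn" and its "kwargs". servo_tool: Moves the arm, as the interface text tells. Its arguments: {"type":"object","properties":{"rows":{"type":"array"}},"required":["rows"]}

```bash
mkdir -p pics; ls; python3 - <<'E'
from cell import ctrl
import cv2
s=ctrl.read_state()
for k,v in s.items(): print(k,v)
for n in ("scene","top"):
    im=ctrl.get_image(n); cv2.imwrite(f"pics/{n}0.png",im[:,:,::-1])
    print(n,ctrl.camera_info(n))
    for l in ("case","lid_hinge","lid_handle","foot_left","foot_right","square_cutter","round_cutter","paper_cup","clay_slab_board"):
        m=ctrl.mark_of(l,n); print(l,[(x['point'],round(x['conf'],2)) for x in m[:3]])
E
```

```text
pics
clock 0.0
qpos [ 1.03718587  0.62934996  0.03845755  1.5183524  -0.02699771  0.99632775
 -0.02000495]
qd [ 0.00071414 -0.00045675  0.00112325 -0.00182811  0.00083824  0.00111566
  0.0003661 ]
tau [-5.60856893e-05 -5.63400471e+01  1.22657586e+00 -1.93445581e+01
  1.11366645e-02  1.04343405e-02  3.00363531e-06]
eef_pos [ 292.84089961 -579.59407873  230.39189627]
tool_rot [-3.12255119  1.56887732  2.05763228]
force [ 0.67613673 -0.43027623 -0.35113425]
torque [ 0.0166645  -0.02518481 -0.00119013]
width 85.36052641760256
scene {'fovy': 49.985195791646866, 'cx': 287.1217610216603, 'cy': 208.60156358467978, 'k1': -0.00699844917313096, 'R': array([[-0.2071265 ,  0.97819521, -0.01525571],
       [ 0.82023355,  0.16513774, -0.54767367],
       [-0.53321247, -0.12595098, -0.83655294]]), 't': array([  89.74808199, -360.69556154, 1373.73914374])}
case [([268.6, 243.0], 0.78)]
lid_hinge [([252.1, 266.8], 0.69)]
lid_handle [([270.8, 181.0], 0.57), ([367.7, 224.9], 0.48)]
foot_left [([304.0, 235.9], 0.7)]
foot_right [([217.4, 214.6], 0.51)]
square_cutter [([368.2, 224.9], 0.93)]
round_cutter [([181.5, 185.3], 0.61)]
paper_cup [([363.0, 278.8], 0.75), ([179.8, 186.3], 0.32)]
clay_slab_board [([163.0, 240.4], 0.64)]
top {'fovy': 49.972173183479704, 'cx': 284.5007212225408, 'cy': 218.60695572780935, 'k1': -0.13867267979827402, 'R': array([[-0.01991404, -0.99975348, -0.00981861],
       [-0.98309528,  0.02136812, -0.18184355],
       [ 0.18200852,  0.00603139, -0.98327845]]), 't': array([ 45.25262724, 537.47420567, 906.04586687])}
case [([310.6, 216.3], 0.87), ([365.4, 202.9], 0.64)]
lid_hinge [([267.7, 202.5], 0.65), ([312.7, 159.4], 0.57)]
lid_handle [([317.7, 241.3], 0.64), ([366.3, 206.4], 0.64)]
foot_left [([268.2, 203.8], 0.7)]
foot_right [([366.3, 207.3], 0.76)]
square_cutter []
round_cutter [([433.2, 268.5], 0.85)]
paper_cup [([206.9, 205.4], 0.66), ([313.3, 160.1], 0.35)]
clay_slab_board [([417.4, 196.2], 0.97)]
```

View pics/scene0.png

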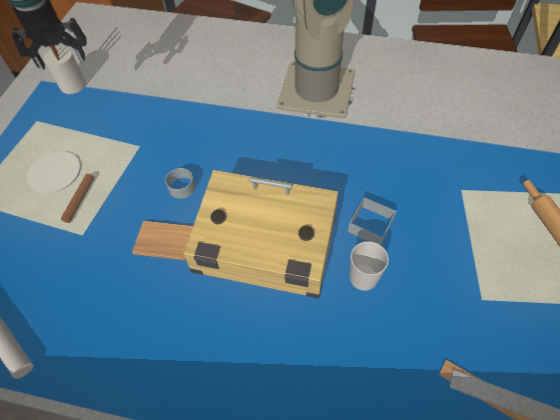

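View pics/top0.png

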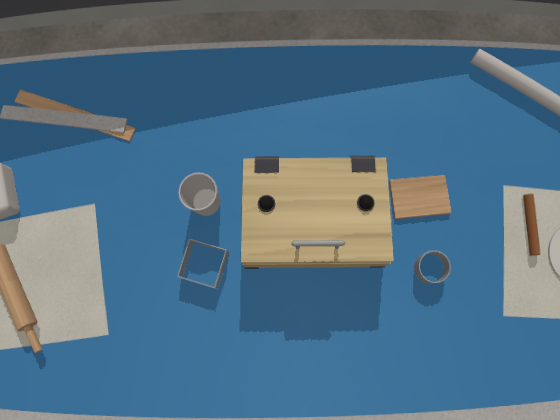

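```bash
python3 - <<'E'
import cv2
a=cv2.imread("pics/scene0.png")[160:300,175:345]; b=cv2.imread("pics/top0.png")[145:285,230:400]
cv2.imwrite("pics/z1.png",cv2.resize(a,None,fx=4.5,fy=4.2,interpolation=cv2.INTER_CUBIC)[:, :])
cv2.imwrite("pics/z1.png",cv2.resize(a,None,fx=4,fy=4,interpolation=cv2.INTER_CUBIC))
cv2.imwrite("pics/z2.png",cv2.resize(b,None,fx=4,fy=4,interpolation=cv2.INTER_CUBIC))
E
```

```text
(no output)
```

View pics/z1.png

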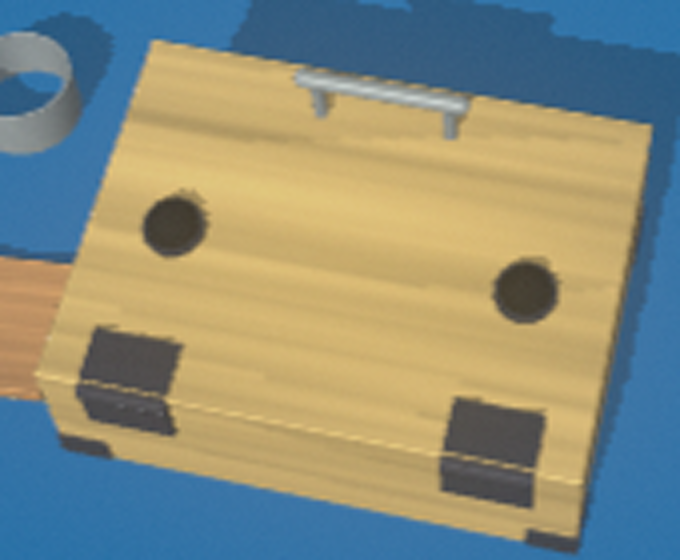

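View pics/z2.png

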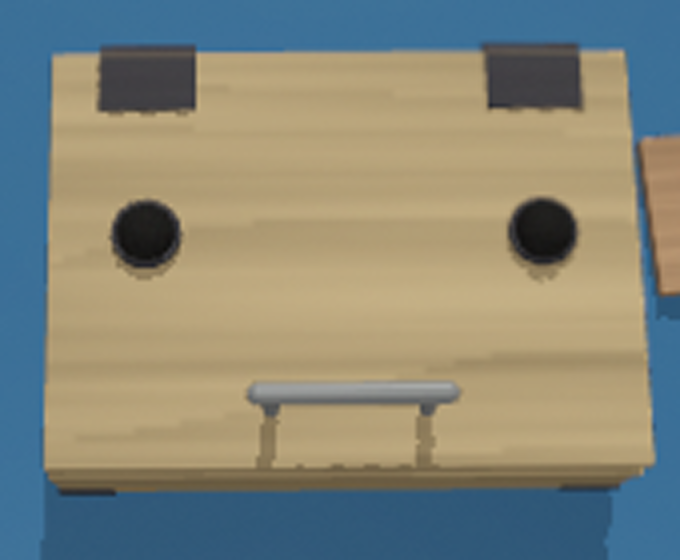

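```bash
cat > H.py <<'E'
import numpy as np
from cell import ctrl
def proj(n,P,ci=None):
    c=ci or ctrl.camera_info(n); P=np.atleast_2d(P)
    q=P@np.array(c['R']).T+np.array(c['t']); s=q[:,:2]/q[:,2:]
    r2=(s**2).sum(1,keepdims=True); s=s*(1+c['k1']*r2)
    f=210/np.tan(np.radians(c['fovy']/2))
    return s*f+[c['cx'],c['cy']]
# lid coords: u towards handle from hinge, v = case y, w = outward normal
def lid(p,uvw):
    hx,hy,yaw,th=p; u,v,w=np.array(uvw,float).T
    x=-u*np.cos(th)+w*np.sin(th); z=85.5+u*np.sin(th)+w*np.cos(th)
    return np.stack([hx+x*np.cos(yaw)-v*np.sin(yaw),hy+x*np.sin(yaw)+v*np.cos(yaw),z],1)
E
python3 - <<'E'
from H import *
from scipy.optimize import least_squares
L=[[0,150,8],[0,-150,8],[220,-150,8],[220,150,8],[190,45,43],[190,-45,43],[100,100,13],[100,-100,13]]
T=np.array([[53,55],[626,51],[655,465],[45,469],[248,392],[460,391],[146,234],[543,231]])/4+[230,145]
S=np.array([[582,483],[38,377],[155,42],[651,126],[468,104],[297,77],[526,291],[174,226]])/4+[175,160]
ct,cs=ctrl.camera_info("top"),ctrl.camera_info("scene")
f=lambda p:np.r_[(proj("top",lid(p,L),ct)-T).ravel(),(proj("scene",lid(p,L),cs)-S).ravel()]
for sub in ("both","top","scene"):
    g=f if sub=="both" else (lambda p:f(p)[:16]) if sub=="top" else (lambda p:f(p)[16:])
    r=least_squares(g,[700,-30,0,0.05],x_scale=[10,10,.1,.1]); print(sub,r.x,np.sqrt(np.mean(r.fun**2)))
    if sub=="both": print(r.fun.reshape(-1,2).round(1)); p=r.x
print(lid(p,[[190,0,43],[100,100,8],[100,-100,8]]))
E
```

```text
both [ 6.57487183e+02 -3.08344307e+01 -1.17340670e-02  8.16401677e-02] 1.039059228709708
[[-1.  -0.5]
 [-0.5 -0.7]
 [-0.3  0. ]
 [-1.   0.7]
 [ 2.1  0.7]
 [-3.3  0.5]
 [-0.6 -0.3]
 [-0.3 -0.5]
 [-0.3  0.1]
 [-1.8 -0.7]
 [-1.1 -0.9]
 [ 0.  -0.5]
 [-2.3  0.3]
 [ 1.3  0.3]
 [-0.5 -0.2]
 [-0.6 -0.3]]
top [ 6.56168327e+02 -3.21736898e+01 -1.46932911e-02  1.08773243e-01] 0.9939457226594892
scene [ 6.57388013e+02 -2.89594108e+01 -7.93871089e-03  7.51047885e-02] 0.7771590743258704
[[ 471.63944116  -28.65358079  143.85118602]
 [ 559.65284568   70.32050143  101.62830511]
 [ 557.30608613 -129.66572989  101.62830511]]
```

```bash
cat >> H.py <<'E'
from scipy.spatial.transform import Rotation as Ro
P0=[657.2,-30.8,-.0117,.082]
def Rt(s): return Ro.from_euler('xyz',s['tool_rot']).as_matrix()
def plan(target,yaw=None,Rd=None,verbose=True):
    """tool-frame shift (mm, first) and turn needed"""
    s=ctrl.read_state(); R=Rt(s); p=np.array(s['eef_pos'])
    if Rd is None: Rd=R
    rv=Ro.from_matrix(R.T@Rd).as_rotvec(degrees=True)
    d=np.array(target)-p
    print("pos",p.round(1),"F",np.round(s['force'],1),"w",round(s['width'],1),"t",round(s['clock'],2))
    print("R",R.round(3).tolist(),"| d world",d.round(1),"tool now",(R.T@d).round(1),"units",(R.T@d/750).round(4),"tool after turn",((Rd.T@d)/750).round(4),"rot units",(rv/6).round(3))
def Rdown(zang):
    z=np.array([np.cos(zang),np.sin(zang),0]); x=np.array([0,0,-1.]); return np.stack([x,np.cross(z,x),z],1)
E
python3 - <<'E'
from H import *
for a in (-.0117,np.pi-.0117): plan([471.6,-28.7,225],Rd=Rdown(a))
E
```

```text
pos [ 293.1 -580.2  231.3] F [-0.6  0.5  0. ] w 85.3 t 1.0
R [[0.0, 0.893, 0.451], [-0.0, 0.451, -0.893], [-1.0, 0.0, 0.0]] | d world [178.5 551.5  -6.3] tool now [   6.3  407.9 -411.8] units [ 0.0084  0.5439 -0.549 ] tool after turn [0.0084 0.738  0.2293] rot units [-10.422   0.     -0.   ]
pos [ 293.1 -580.2  231.3] F [-0.6  0.5  0. ] w 85.3 t 1.0
R [[0.0, 0.893, 0.451], [-0.0, 0.451, -0.893], [-1.0, 0.0, 0.0]] | d world [178.5 551.5  -6.3] tool now [   6.3  407.9 -411.8] units [ 0.0084  0.5439 -0.549 ] tool after turn [ 0.0084 -0.738  -0.2293] rot units [ 1.9578e+01 -0.0000e+00 -1.0000e-03]
```

```bash
python3 - <<'E'
from H import *
N=12
R=Ro.from_euler('xyz',[-10.42*6/N,0,0],degrees=True).as_matrix()
M=sum(np.linalg.matrix_power(R,k) for k in range(N))
print(np.linalg.solve(M,[6.3,407.9,-411.8])/750, -10.42/N)
E
```

```text
[ 0.0007      0.06486173 -0.01935782] -0.8683333333333333
```

>>> {"fn": "servo_tool", "kwargs": {"rows": [{"dx": 0,"dy": 0.065,"dz": -0.0194,"wx": -0.87,"wy": 0,"wz": 0,"fingers": 0},{"dx": 0,"dy": 0.065,"dz": -0.0194,"wx": -0.87,"wy": 0,"wz": 0,"fingers": 0},{"dx": 0,"dy": 0.065,"dz": -0.0194,"wx": -0.87,"wy": 0,"wz": 0,"fingers": 0},{"dx": 0,"dy": 0.065,"dz": -0.0194,"wx": -0.87,"wy": 0,"wz": 0,"fingers": 0},{"dx": 0,"dy": 0.065,"dz": -0.0194,"wx": -0.87,"wy": 0,"wz": 0,"fingers": 0}]}}

```text
clock: 1.62
eef_pos: [443.0, -375.1, 231.5]
tool_rot: [0.205, 1.57, -0.439]
force: [0.4, -0.8, -0.6]
width: 85.2
```

>>> {"fn": "servo_tool", "kwargs": {"rows": [{"dx": 0,"dy": 0.065,"dz": -0.0194,"wx": -0.87,"wy": 0,"wz": 0,"fingers": 0},{"dx": 0,"dy": 0.065,"dz": -0.0194,"wx": -0.87,"wy": 0,"wz": 0,"fingers": 0},{"dx": 0,"dy": 0.065,"dz": -0.0194,"wx": -0.87,"wy": 0,"wz": 0,"fingers": 0},{"dx": 0,"dy": 0.065,"dz": -0.0194,"wx": -0.87,"wy": 0,"wz": 0,"fingers": 0},{"dx": 0,"dy": 0.065,"dz": -0.0194,"wx": -0.87,"wy": 0,"wz": 0,"fingers": 0}]}}

```text
clock: 2.25
eef_pos: [486.4, -126.4, 231.6]
tool_rot: [0.117, 1.57, -0.072]
force: [0.5, -0.5, 1.6]
width: 85.6
```

>>> {"fn": "servo_tool", "kwargs": {"rows": [{"dx": 0,"dy": 0.065,"dz": -0.0194,"wx": -0.87,"wy": 0,"wz": 0,"fingers": 0},{"dx": 0,"dy": 0.065,"dz": -0.0194,"wx": -0.85,"wy": 0,"wz": 0,"fingers": 0},{"dx": 0,"dy": 0,"dz": 0,"wx": 0,"wy": 0,"wz": 0,"fingers": 0},{"dx": 0,"dy": 0,"dz": 0,"wx": 0,"wy": 0,"wz": 0,"fingers": 0}]}}

```text
clock: 2.75
eef_pos: [471.6, -28.1, 231.5]
tool_rot: [-0.925, 1.57, -0.938]
force: [0.2, -0.8, -0.6]
width: 85.6
```

```bash
python3 - <<'E'
from H import *
import cv2
plan([471.6,-28.7,225],Rd=Rdown(-.0117))
ci=ctrl.camera_info("wrist")
im=ctrl.get_image("wrist"); 
print(ctrl.mark_of("lid_handle","wrist"))
pts=proj("wrist",lid(P0,[[190,0,43],[190,45,43],[190,-45,43],[100,100,8],[220,150,8],[220,-150,8]]),ci); print(pts.round(0).tolist())
b=im[:,:,::-1].copy()
for q in pts[:]: cv2.drawMarker(b,tuple(int(v) for v in q),(0,0,255),0,12)
cv2.imwrite("pics/w1.png",b)
E
```

```text
pos [471.6 -28.1 231.5] F [ 0.2 -0.8 -0.6] w 85.6 t 2.75
R [[0.001, 0.013, 1.0], [-0.001, 1.0, -0.013], [-1.0, -0.001, 0.001]] | d world [ 0.  -0.6 -6.5] tool now [ 6.5 -0.6  0. ] units [ 0.0086 -0.0008  0.    ] tool after turn [ 0.0086 -0.0008  0.    ] rot units [-0.008  0.005  0.007]
[{'point': [282.0, 211.1], 'conf': 0.78}]
[[281.0, 214.0], [281.0, 145.0], [282.0, 275.0], [406.0, 57.0], [229.0, -26.0], [244.0, 363.0]]
```

View pics/w1.png

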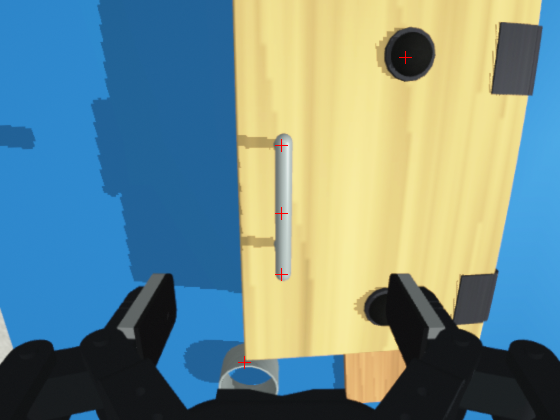

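>>> {"fn": "servo_tool", "kwargs": {"rows": [{"dx": 0.04,"dy": 0.002,"dz": 0.002,"wx": 0,"wy": 0,"wz": 0,"fingers": 0},{"dx": 0.05,"dy": 0,"dz": 0,"wx": 0,"wy": 0,"wz": 0,"fingers": 0},{"dx": 0.035,"dy": 0,"dz": 0,"wx": 0,"wy": 0,"wz": 0,"fingers": 0},{"dx": 0.013,"dy": 0,"dz": 0,"wx": 0,"wy": 0,"wz": 0,"fingers": 0},{"dx": 0,"dy": 0,"dz": 0,"wx": 0,"wy": 0,"wz": 0,"fingers": 0}]}}

```text
clock: 3.48
eef_pos: [472.9, -26.7, 127.6]
tool_rot: [-2.836, 1.57, -2.849]
force: [0.0, -0.5, 0.8]
width: 85.3
```

```bash
python3 - <<'E'
from H import *
import cv2
plan([471.6,-28.7,225],Rd=Rdown(-.0117))
a=ctrl.get_image("wrist"); b=ctrl.get_image("scene")[130:270,180:380]
b=cv2.resize(b,None,fx=2.0,fy=2.0)
o=np.zeros((420,800,3),np.uint8); o[:315,:400]=cv2.resize(a,(400,315)); o[:280,400:]=b
cv2.imwrite("pics/w2.png",o[:,:,::-1])
E
```

```text
pos [472.9 -26.7 127.6] F [ 0.  -0.5  0.8] w 85.3 t 3.48
R [[-0.001, 0.013, 1.0], [-0.0, 1.0, -0.013], [-1.0, -0.0, -0.001]] | d world [-1.3 -2.  97.4] tool now [-97.4  -2.1  -1.3] units [-0.1298 -0.0028 -0.0017] tool after turn [-0.1299 -0.0027 -0.0017] rot units [-0.014 -0.007  0.002]
```

View pics/w2.png

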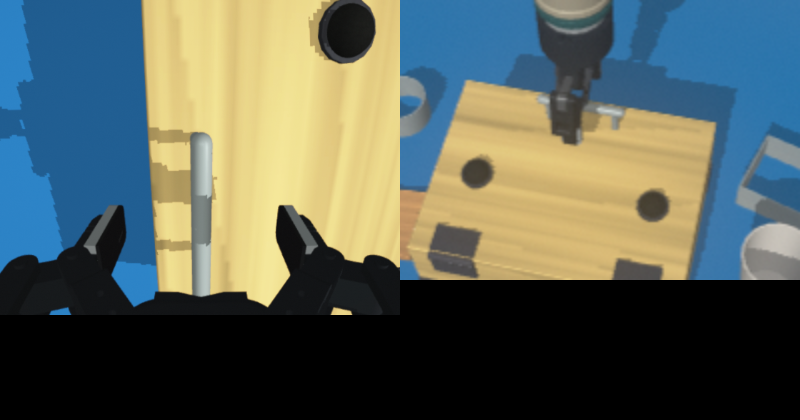

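>>> {"fn": "servo_tool", "kwargs": {"rows": [{"fingers": 0.6},{"fingers": 0.9},{"fingers": 1},{"fingers": 1},{"fingers": 1}]}}

```text
schema error: expected keys dx, dy, dz, wx, wy, wz, fingers
```

>>> {"fn": "servo_tool", "kwargs": {"rows": [{"fingers": 1},{"fingers": 1}]}}

```text
schema error: expected keys dx, dy, dz, wx, wy, wz, fingers
```

>>> {"fn": "servo_tool", "kwargs": {"rows": [{"dx": 0,"dy": 0,"dz": 0,"wx": 0,"wy": 0,"wz": 0,"fingers": 0.6},{"dx": 0,"dy": 0,"dz": 0,"wx": 0,"wy": 0,"wz": 0,"fingers": 0.8},{"dx": 0,"dy": 0,"dz": 0,"wx": 0,"wy": 0,"wz": 0,"fingers": 1},{"dx": 0,"dy": 0,"dz": 0,"wx": 0,"wy": 0,"wz": 0,"fingers": 1},{"dx": 0,"dy": 0,"dz": 0,"wx": 0,"wy": 0,"wz": 0,"fingers": 1}]}}

```text
clock: 4.2
eef_pos: [473.2, -26.0, 128.1]
tool_rot: [-0.02, 1.57, -0.032]
force: [-0.2, -0.2, 2.1]
width: 9.0
```

>>> {"fn": "servo_tool", "kwargs": {"rows": [{"dx": 0,"dy": 0,"dz": 0,"wx": 0,"wy": 0,"wz": 0,"fingers": 1},{"dx": 0,"dy": 0,"dz": 0,"wx": 0,"wy": 0,"wz": 0,"fingers": 1}]}}

```text
clock: 4.45
eef_pos: [473.2, -26.0, 128.0]
tool_rot: [-0.008, 1.57, -0.02]
force: [0.9, -0.3, 4.1]
width: 9.3
```

```bash
python3 - <<'E'
from H import *
plan([471.6,-28.7,225],Rd=Rdown(-.0117))
# arc of handle from th0 to 0.61 relative
for t0 in (.08,.1):
  a=lid([657.2,-30.8,-.0117,t0],[[190,0,43]])[0]
  for th in np.linspace(t0,.64,8): print(round(th,3),(lid([657.2,-30.8,-.0117,th],[[190,0,43]])[0]-a).round(1))
E
```

```text
pos [473.2 -26.  128. ] F [ 0.9 -0.3  4.1] w 9.3 t 4.45
R [[0.001, 0.012, 1.0], [-0.0, 1.0, -0.012], [-1.0, -0.0, 0.001]] | d world [-1.6 -2.7 97. ] tool now [-97.   -2.8  -1.5] units [-0.1293 -0.0037 -0.002 ] tool after turn [-0.1293 -0.0037 -0.0021] rot units [-0.002  0.007  0.   ]
0.08 [0. 0. 0.]
0.16 [ 5.2 -0.1 14.7]
0.24 [11.6 -0.1 28.9]
0.32 [19.1 -0.2 42.5]
0.4 [27.7 -0.3 55.5]
0.48 [37.3 -0.4 67.8]
0.56 [47.8 -0.6 79.3]
0.64 [59.2 -0.7 89.9]
0.1 [0. 0. 0.]
0.177 [ 5.3 -0.1 14.1]
0.254 [11.7 -0.1 27.7]
0.331 [19.1 -0.2 40.7]
0.409 [27.5 -0.3 53.2]
0.486 [36.8 -0.4 65. ]
0.563 [47.  -0.6 76. ]
0.64 [58.  -0.7 86.2]
```

>>> {"fn": "servo_tool", "kwargs": {"rows": [{"dx": -0.0098,"dy": 0,"dz": 0.0035,"wx": 0,"wy": 0,"wz": 0,"fingers": 1},{"dx": -0.0098,"dy": 0,"dz": 0.0035,"wx": 0,"wy": 0,"wz": 0,"fingers": 1},{"dx": -0.0095,"dy": 0,"dz": 0.0043,"wx": 0,"wy": 0,"wz": 0,"fingers": 1}]}}

```text
clock: 4.82
eef_pos: [481.1, -26.1, 149.4]
tool_rot: [2.958, 1.569, 2.946]
force: [3.5, 0.9, -14.5]
width: 8.6
```

>>> {"fn": "servo_tool", "kwargs": {"rows": [{"dx": -0.0095,"dy": 0,"dz": 0.0043,"wx": 0,"wy": 0,"wz": 0,"fingers": 1},{"dx": -0.0091,"dy": 0,"dz": 0.005,"wx": 0,"wy": 0,"wz": 0,"fingers": 1},{"dx": -0.0091,"dy": 0,"dz": 0.005,"wx": 0,"wy": 0,"wz": 0,"fingers": 1}]}}

```text
clock: 5.2
eef_pos: [492.0, -26.2, 170.7]
tool_rot: [-3.138, 1.57, 3.134]
force: [5.1, 0.1, -17.6]
width: 8.8
```

```bash
python3 - <<'E'
from H import *
import cv2
print(ctrl.read_state()['force'])
a=ctrl.get_image("wrist"); b=ctrl.get_image("scene")[130:270,180:380]
b=cv2.resize(b,None,fx=2.0,fy=2.0)
o=np.zeros((420,800,3),np.uint8); o[:315,:400]=cv2.resize(a,(400,315)); o[:280,400:]=b
cv2.imwrite("pics/w3.png",o[:,:,::-1])
E
```

```text
[  5.11408525   0.11844652 -17.62192544]
```

View pics/w3.png

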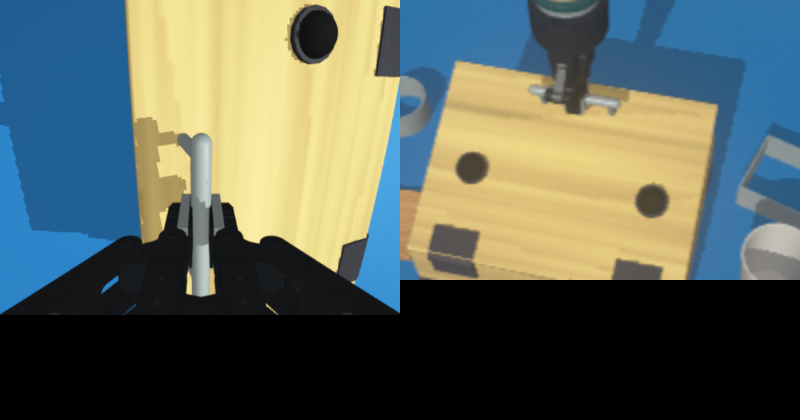

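>>> {"fn": "servo_tool", "kwargs": {"rows": [{"dx": -0.0087,"dy": 0,"dz": 0.0057,"wx": 0,"wy": 0,"wz": 0,"fingers": 1},{"dx": -0.0087,"dy": 0,"dz": 0.0057,"wx": 0,"wy": 0,"wz": 0,"fingers": 1},{"dx": -0.0082,"dy": 0,"dz": 0.0064,"wx": 0,"wy": 0,"wz": 0,"fingers": 1},{"dx": -0.0082,"dy": 0,"dz": 0.0064,"wx": 0,"wy": 0,"wz": 0,"fingers": 1},{"dx": -0.0077,"dy": 0,"dz": 0.007,"wx": 0,"wy": 0,"wz": 0,"fingers": 1}]}}

```text
clock: 5.92
eef_pos: [514.4, -26.5, 201.6]
tool_rot: [-3.05, 1.568, -3.062]
force: [-0.7, 0.1, -15.8]
width: 9.0
```

>>> {"fn": "servo_tool", "kwargs": {"rows": [{"dx": -0.0077,"dy": 0,"dz": 0.007,"wx": 0,"wy": 0,"wz": 0,"fingers": 1},{"dx": -0.005,"dy": 0,"dz": 0.005,"wx": 0,"wy": 0,"wz": 0,"fingers": 1},{"dx": 0,"dy": 0,"dz": 0,"wx": 0,"wy": 0,"wz": 0,"fingers": 1}]}}

```text
clock: 6.3
eef_pos: [523.9, -26.7, 211.6]
tool_rot: [-2.747, 1.57, -2.759]
force: [-5.2, 0.3, -6.7]
width: 9.0
```

```bash
cat >> H.py <<'E'
import cv2
def look(name):
    a=ctrl.get_image("wrist"); b=ctrl.get_image("scene")[100:300,160:400]; c=ctrl.get_image("top")[100:320,170:460]
    o=np.zeros((600,800,3),np.uint8); o[:300,:400]=cv2.resize(a,(400,300)); o[:300,400:760]=cv2.resize(b,(360,300)); o[300:,:395]=cv2.resize(c,(395,300))
    cv2.imwrite("pics/"+name,o[:,:,::-1])
def bar(s,off=19):  # assumed bar centre from tool pose
    return np.array(s['eef_pos'])-off*Rt(s)[:,0]
E
python3 - <<'E'
from H import *
plan([0,0,0]);look("w4.png")
for l in ("lid_handle","foot_left","foot_right"):
  for n in ("top","scene"): print(l,n,ctrl.mark_of(l,n)[:2])
for th in (.55,.58,.61,.64):
  P=lid([657.2,-30.8,-.0117,th],[[190,0,43],[100,100,8],[100,-100,8]])
  print(th,P[0].round(1),proj("top",P).round(1).tolist(),proj("scene",P).round(1).tolist())
E
```

```text
pos [523.9 -26.7 211.6] F [-5.2  0.3 -6.7] w 9.0 t 6.3
R [[-0.001, 0.012, 1.0], [-0.0, 1.0, -0.012], [-1.0, -0.0, -0.001]] | d world [-523.9   26.7 -211.6] tool now [ 212.2   20.5 -524. ] units [ 0.2829  0.0274 -0.6987] tool after turn [ 0.2829  0.0274 -0.6987] rot units [0. 0. 0.]
lid_handle top [{'point': [317.1, 204.9], 'conf': 0.67}]
lid_handle scene [{'point': [262.0, 178.5], 'conf': 0.94}]
foot_left top [{'point': [264.3, 187.6], 'conf': 0.76}]
foot_left scene [{'point': [301.3, 229.9], 'conf': 0.76}]
foot_right top [{'point': [207.8, 203.0], 'conf': 0.35}]
foot_right scene [{'point': [212.0, 211.8], 'conf': 0.74}, {'point': [267.6, 245.7], 'conf': 0.54}]
0.55 [517.7 -29.2 221.5] [[320.1, 211.5], [264.9, 190.2], [368.3, 189.3]] [[262.8, 178.0], [304.7, 230.4], [212.9, 213.4]]
0.58 [521.8 -29.2 225.6] [[320.2, 208.7], [264.9, 189.0], [368.4, 188.0]] [[262.2, 178.4], [304.6, 230.5], [212.5, 213.5]]
0.61 [526.1 -29.3 229.6] [[320.3, 205.8], [264.8, 187.7], [368.6, 186.8]] [[261.6, 178.9], [304.4, 230.7], [212.1, 213.6]]
0.64 [530.5 -29.3 233.5] [[320.4, 202.8], [264.7, 186.4], [368.8, 185.5]] [[260.9, 179.4], [304.2, 230.9], [211.6, 213.8]]
```

View pics/w4.png

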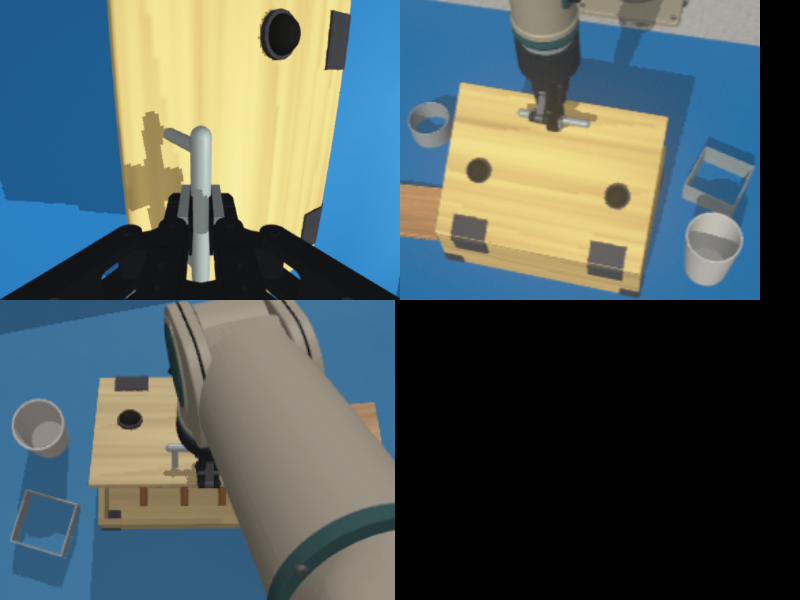

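>>> {"fn": "servo_tool", "kwargs": {"rows": [{"dx": 0,"dy": 0,"dz": 0,"wx": 0,"wy": 0,"wz": 0,"fingers": 0.85},{"dx": 0,"dy": 0,"dz": 0,"wx": 0,"wy": 0,"wz": 0,"fingers": 0.75},{"dx": 0,"dy": 0,"dz": 0,"wx": 0,"wy": 0,"wz": 0,"fingers": 0.75}]}}

```text
clock: 7.12
eef_pos: [526.8, -26.3, 212.4]
tool_rot: [0.064, 1.565, 0.052]
force: [-0.5, -0.1, -0.5]
width: 21.5
```

>>> {"fn": "servo_tool", "kwargs": {"rows": [{"dx": -0.01,"dy": 0,"dz": 0,"wx": 0,"wy": 0,"wz": 0,"fingers": 0.75},{"dx": -0.02,"dy": 0,"dz": 0,"wx": 0,"wy": 0,"wz": 0,"fingers": 0.75},{"dx": -0.04,"dy": 0,"dz": 0,"wx": 0,"wy": 0,"wz": 0,"fingers": 0.75},{"dx": -0.05,"dy": 0,"dz": 0,"wx": 0,"wy": 0,"wz": 0,"fingers": 0.75}]}}

```text
clock: 7.62
eef_pos: [524.4, -26.5, 302.7]
tool_rot: [0.589, 1.57, 0.578]
force: [0.4, 0.0, -0.8]
width: 21.4
```

```bash
python3 - <<'E'
from H import *
plan([0,0,0]);look("w5.png")
E
```

```text
pos [524.4 -26.5 302.7] F [ 0.4  0.  -0.8] w 21.4 t 7.62
R [[0.0, 0.012, 1.0], [0.0, 1.0, -0.012], [-1.0, 0.0, 0.0]] | d world [-524.4   26.5 -302.7] tool now [ 302.6   20.3 -524.8] units [ 0.4035  0.0271 -0.6997] tool after turn [ 0.4035  0.0271 -0.6997] rot units [0. 0. 0.]
```

View pics/w5.png

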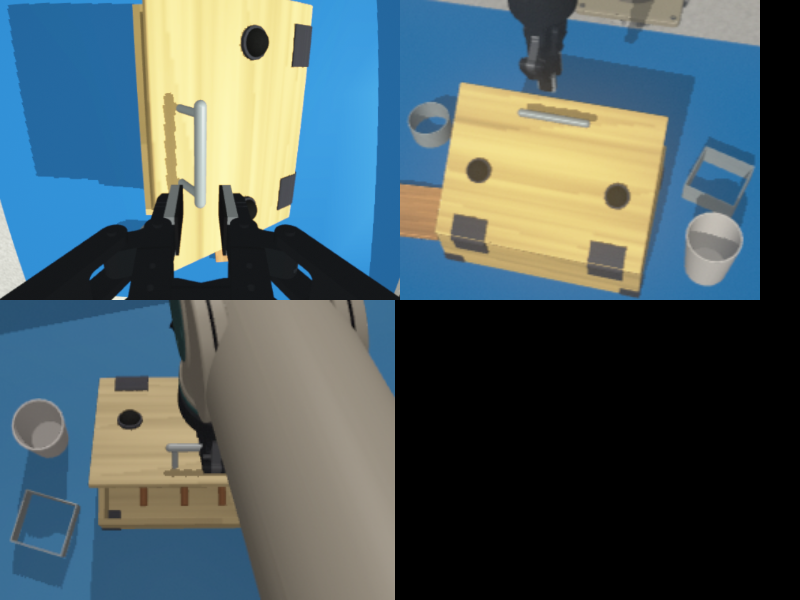

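>>> {"fn": "servo_tool", "kwargs": {"rows": [{"dx": -0.04,"dy": 0,"dz": 0,"wx": 0,"wy": 0,"wz": 0,"fingers": 1},{"dx": 0,"dy": 0,"dz": 0,"wx": 0,"wy": 0,"wz": 0,"fingers": 1},{"dx": 0,"dy": 0,"dz": 0,"wx": 0,"wy": 0,"wz": 0,"fingers": 1},{"dx": 0,"dy": 0,"dz": 0,"wx": 0,"wy": 0,"wz": 0,"fingers": 1},{"dx": 0,"dy": 0,"dz": 0,"wx": 0,"wy": 0,"wz": 0,"fingers": 1}]}}

```text
clock: 8.4
eef_pos: [524.1, -26.6, 330.3]
tool_rot: [3.093, 1.569, 3.082]
force: [0.4, -1.4, 0.1]
width: 0.2
```

>>> {"fn": "servo_tool", "kwargs": {"rows": [{"dx": 0,"dy": 0,"dz": 0,"wx": 0,"wy": 0,"wz": 0,"fingers": 1},{"dx": 0,"dy": 0,"dz": 0,"wx": 0,"wy": 0,"wz": 0,"fingers": 1},{"dx": 0,"dy": 0,"dz": 0,"wx": 0,"wy": 0,"wz": 0,"fingers": 1},{"dx": 0,"dy": 0,"dz": 0,"wx": 0,"wy": 0,"wz": 0,"fingers": 1},{"dx": 0,"dy": 0,"dz": 0,"wx": 0,"wy": 0,"wz": 0,"fingers": 1}]}}

```text
clock: 9.02
eef_pos: [524.5, -26.6, 331.1]
tool_rot: [-0.184, 1.571, -0.195]
force: [1.7, 0.2, -0.9]
width: 0.0
```

```bash
python3 - <<'E'
from H import *
for n in ("scene","top","wrist"):
    if n=="wrist": np.save("ciw.npy",ctrl.camera_info("wrist"),allow_pickle=True); print(ctrl.read_state()['eef_pos'])
    cv2.imwrite(f"pics/{n}6.png",ctrl.get_image(n)[:,:,::-1])
a=cv2.imread("pics/scene6.png")[150:300,175:345]
cv2.imwrite("pics/z3.png",cv2.resize(a,None,fx=4,fy=4,interpolation=cv2.INTER_CUBIC))
a=cv2.imread("pics/wrist6.png")
cv2.imwrite("pics/z4.png",cv2.resize(a,(800,600),interpolation=cv2.INTER_CUBIC))
E
```

```text
[524.45253874 -26.5510753  331.10754527]
```

View pics/z3.png

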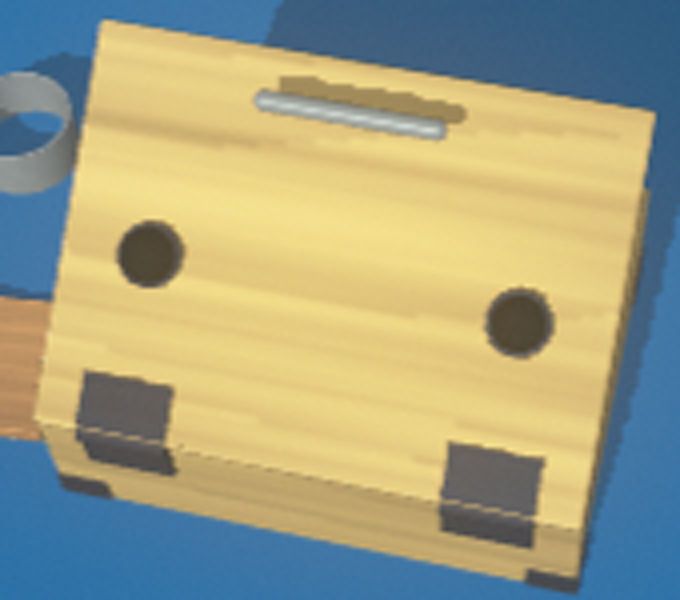

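View pics/z4.png

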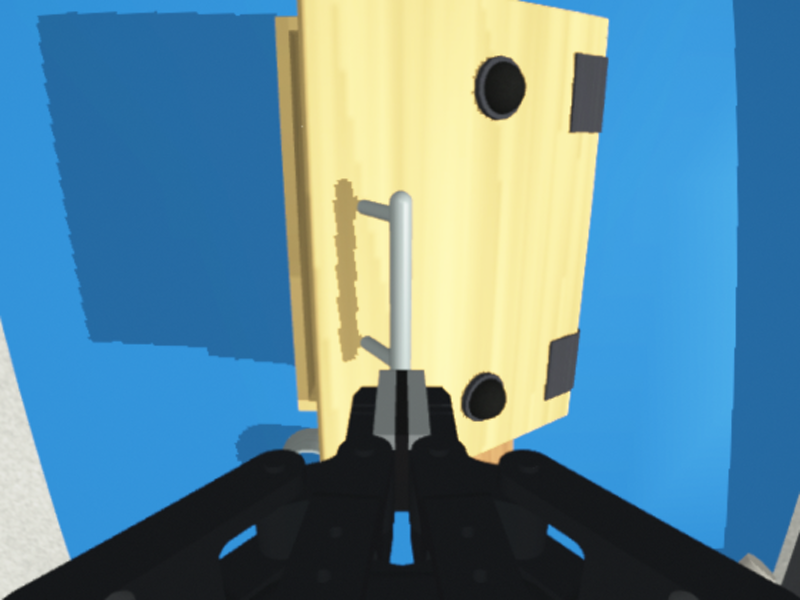

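```bash
cat > fit.py <<'E'
from H import *
from scipy.optimize import least_squares
cs=ctrl.camera_info("scene"); cw=np.load("ciw.npy",allow_pickle=True).item()
LS=[[220,-150,8],[220,150,8],[0,150,8],[0,-150,8],[190,-49,43],[190,49,43],[100,-100,13],[100,100,13]]
S=np.array([[103,20],[655,113],[580,528],[36,422],[257,99],[443,132],[151,254],[519,323]])/4+[175,150]
LW=[[0,150,8],[0,-150,8],[100,100,13],[100,-100,13],[190,49,43]]
W=np.array([[608,18],[569,415],[500,88],[484,397],[401,193]])*.7
fs=lambda p:(proj("",lid(p,LS),cs)-S).ravel()
fw=lambda p:(proj("",lid(p,LW),cw)-W).ravel()
for nm,g in (("both",lambda p:np.r_[fs(p),fw(p)]),("scene",fs),("wrist",fw)):
    r=least_squares(g,[657,-30,0,0.6],x_scale=[10,10,.1,.1]); print(nm,r.x.round(4),np.sqrt(np.mean(r.fun**2)))
    if nm=="both": print(r.fun.reshape(-1,2).round(1).tolist())
    for h in (-1,8): print(h,(lid(r.x,[[100,100,8+h],[100,-100,8+h]])+[0,0,15]).round(1).tolist())
E
python3 fit.py
```

```text
both [ 6.574876e+02 -2.898660e+01 -1.200000e-02  5.868000e-01] 0.6269731408331111
[[-0.3, -0.6], [0.8, -0.6], [0.7, 1.0], [-0.9, -0.0], [0.3, -0.0], [0.9, -0.2], [-0.3, 0.3], [0.4, 0.2], [0.1, -0.7], [-0.7, 0.1], [1.0, -0.2], [0.9, 1.1], [-1.0, 0.5]]
-1 [[579.3, 72.0, 161.7], [576.9, -128.0, 161.7]]
8 [[584.3, 71.9, 169.2], [581.9, -128.1, 169.2]]
scene [ 6.57672e+02 -2.96124e+01 -9.80000e-03  5.70100e-01] 0.5179985867157623
-1 [[578.3, 71.2, 160.4], [576.3, -128.8, 160.4]]
8 [[583.1, 71.1, 167.9], [581.1, -128.9, 167.9]]
wrist [ 6.574528e+02 -2.889510e+01 -1.260000e-02  5.870000e-01] 0.7085905411920519
-1 [[579.3, 72.1, 161.7], [576.8, -127.9, 161.7]]
8 [[584.3, 72.0, 169.2], [581.8, -127.9, 169.2]]
```

>>> {"fn": "servo_tool", "kwargs": {"rows": [{"dx": 0,"dy": 0.044,"dz": 0.0263,"wx": 0,"wy": 0,"wz": 0,"fingers": 1},{"dx": 0,"dy": 0.044,"dz": 0.0263,"wx": 0,"wy": 0,"wz": 0,"fingers": 1},{"dx": 0.03,"dy": 0.044,"dz": 0.0263,"wx": 0,"wy": 0,"wz": 0,"fingers": 1},{"dx": 0.06,"dy": 0,"dz": 0,"wx": 0,"wy": 0,"wz": 0,"fingers": 1},{"dx": 0.05,"dy": 0,"dz": 0,"wx": 0,"wy": 0,"wz": 0,"fingers": 1}]}}

```text
clock: 9.8
eef_pos: [584.6, 72.3, 224.5]
tool_rot: [-3.091, 1.57, -3.101]
force: [1.0, -0.7, -0.1]
width: -0.3
```

>>> {"fn": "servo_tool", "kwargs": {"rows": [{"dx": 0.03,"dy": 0,"dz": 0,"wx": 0,"wy": 0,"wz": 0,"fingers": 1},{"dx": 0.02,"dy": 0,"dz": 0,"wx": 0,"wy": 0,"wz": 0,"fingers": 1},{"dx": 0.008,"dy": 0,"dz": 0,"wx": 0,"wy": 0,"wz": 0,"fingers": 1},{"dx": 0,"dy": 0,"dz": 0,"wx": 0,"wy": 0,"wz": 0,"fingers": 1}]}}

```text
clock: 10.3
eef_pos: [585.1, 71.8, 182.9]
tool_rot: [0.251, 1.57, 0.239]
force: [-0.8, 0.5, 0.6]
width: -0.2
```

```bash
python3 - <<'E'
from H import *
plan([585,72,180],Rd=Rdown(-.0117));look("w7.png")
E
```

```text
pos [585.1  71.8 182.9] F [-0.8  0.5  0.6] w -0.2 t 10.3
R [[0.001, 0.012, 1.0], [0.0, 1.0, -0.012], [-1.0, 0.0, 0.001]] | d world [-0.1  0.2 -2.9] tool now [ 2.9  0.2 -0.1] units [ 0.0038  0.0003 -0.0001] tool after turn [ 0.0038  0.0003 -0.0001] rot units [-0.002  0.005 -0.001]
```

View pics/w7.png

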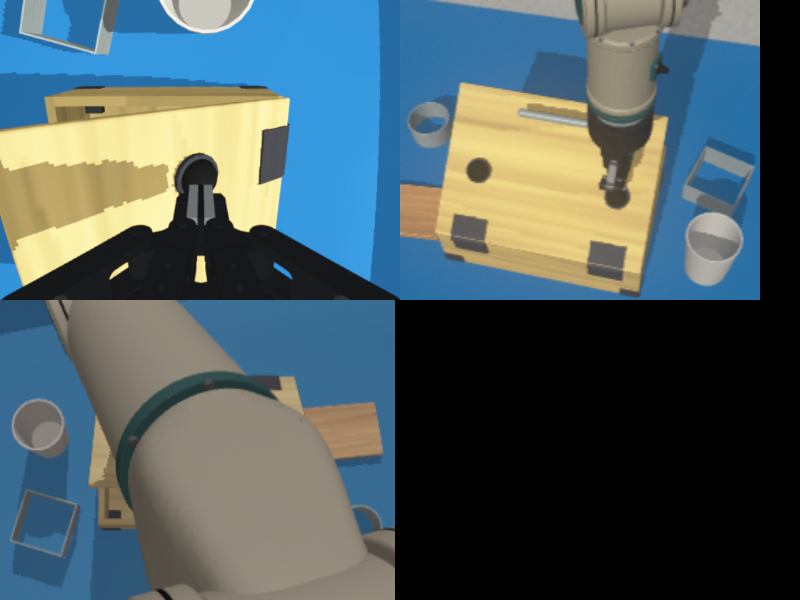

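>>> {"fn": "servo_tool", "kwargs": {"rows": [{"dx": 0.008,"dy": 0,"dz": 0,"wx": 0,"wy": 0,"wz": 0,"fingers": 1},{"dx": 0.004,"dy": 0,"dz": 0,"wx": 0,"wy": 0,"wz": 0,"fingers": 1},{"dx": 0,"dy": 0,"dz": 0,"wx": 0,"wy": 0,"wz": 0,"fingers": 1}]}}

```text
clock: 10.82
eef_pos: [584.6, 71.6, 173.2]
tool_rot: [-2.942, 1.57, -2.954]
force: [-0.2, 0.3, 0.2]
width: 0.0
```

>>> {"fn": "servo_tool", "kwargs": {"rows": [{"dx": 0.001,"dy": 0,"dz": 0,"wx": 0,"wy": 0,"wz": 0,"fingers": 1},{"dx": 0,"dy": 0,"dz": 0,"wx": 0,"wy": 0,"wz": 0,"fingers": 1}]}}

```text
clock: 11.08
eef_pos: [584.8, 71.7, 172.8]
tool_rot: [0.01, 1.571, -0.002]
force: [-0.2, 0.5, 0.0]
width: -0.4
```

>>> {"fn": "servo_tool", "kwargs": {"rows": [{"dx": 0.001,"dy": 0,"dz": 0,"wx": 0,"wy": 0,"wz": 0,"fingers": 1},{"dx": 0,"dy": 0,"dz": 0,"wx": 0,"wy": 0,"wz": 0,"fingers": 1}]}}

```text
clock: 11.32
eef_pos: [584.8, 71.7, 172.0]
tool_rot: [-3.071, 1.571, -3.083]
force: [-0.6, 0.6, 0.4]
width: 0.2
```

>>> {"fn": "servo_tool", "kwargs": {"rows": [{"dx": 0.0008,"dy": 0,"dz": 0,"wx": 0,"wy": 0,"wz": 0,"fingers": 1},{"dx": 0,"dy": 0,"dz": 0,"wx": 0,"wy": 0,"wz": 0,"fingers": 1}]}}

```text
clock: 11.58
eef_pos: [584.7, 71.7, 171.4]
tool_rot: [-2.632, 1.571, -2.644]
force: [-0.1, 0.1, -0.2]
width: 0.2
```

>>> {"fn": "servo_tool", "kwargs": {"rows": [{"dx": 0.0008,"dy": 0,"dz": 0,"wx": 0,"wy": 0,"wz": 0,"fingers": 1},{"dx": 0,"dy": 0,"dz": 0,"wx": 0,"wy": 0,"wz": 0,"fingers": 1}]}}

```text
clock: 11.82
eef_pos: [584.8, 71.7, 170.8]
tool_rot: [-2.901, 1.571, -2.912]
force: [0.2, -0.5, 0.7]
width: -0.0
```

>>> {"fn": "servo_tool", "kwargs": {"rows": [{"dx": 0.0008,"dy": 0,"dz": 0,"wx": 0,"wy": 0,"wz": 0,"fingers": 1},{"dx": 0,"dy": 0,"dz": 0,"wx": 0,"wy": 0,"wz": 0,"fingers": 1}]}}

```text
clock: 12.08
eef_pos: [584.8, 71.7, 170.2]
tool_rot: [-2.806, 1.571, -2.818]
force: [-0.5, 1.1, 0.2]
width: -0.3
```

>>> {"fn": "servo_tool", "kwargs": {"rows": [{"dx": 0.0008,"dy": 0,"dz": 0,"wx": 0,"wy": 0,"wz": 0,"fingers": 1},{"dx": 0,"dy": 0,"dz": 0,"wx": 0,"wy": 0,"wz": 0,"fingers": 1}]}}

```text
clock: 12.32
eef_pos: [584.8, 71.7, 169.6]
tool_rot: [-2.858, 1.571, -2.87]
force: [0.5, 1.1, -0.2]
width: 0.3
```

>>> {"fn": "servo_tool", "kwargs": {"rows": [{"dx": 0.0008,"dy": 0,"dz": 0,"wx": 0,"wy": 0,"wz": 0,"fingers": 1},{"dx": 0,"dy": 0,"dz": 0,"wx": 0,"wy": 0,"wz": 0,"fingers": 1}]}}

```text
clock: 12.58
eef_pos: [584.8, 71.7, 169.0]
tool_rot: [-3.073, 1.571, -3.085]
force: [0.2, -0.3, 0.6]
width: 0.2
```

>>> {"fn": "servo_tool", "kwargs": {"rows": [{"dx": 0.0008,"dy": 0,"dz": 0,"wx": 0,"wy": 0,"wz": 0,"fingers": 1},{"dx": 0,"dy": 0,"dz": 0,"wx": 0,"wy": 0,"wz": 0,"fingers": 1}]}}

```text
clock: 12.82
eef_pos: [584.8, 71.7, 168.4]
tool_rot: [-3.063, 1.571, -3.075]
force: [-0.2, -0.7, 0.3]
width: 0.0
```

>>> {"fn": "servo_tool", "kwargs": {"rows": [{"dx": 0.0008,"dy": 0,"dz": 0,"wx": 0,"wy": 0,"wz": 0,"fingers": 1},{"dx": 0,"dy": 0,"dz": 0,"wx": 0,"wy": 0,"wz": 0,"fingers": 1}]}}

```text
clock: 13.08
eef_pos: [584.8, 71.7, 167.8]
tool_rot: [-2.951, 1.571, -2.962]
force: [0.0, 0.2, 0.2]
width: 0.0
```

>>> {"fn": "servo_tool", "kwargs": {"rows": [{"dx": 0.0006,"dy": 0,"dz": 0,"wx": 0,"wy": 0,"wz": 0,"fingers": 1},{"dx": 0,"dy": 0,"dz": 0,"wx": 0,"wy": 0,"wz": 0,"fingers": 1}]}}

```text
clock: 13.32
eef_pos: [584.8, 71.7, 167.4]
tool_rot: [-3.085, 1.571, -3.097]
force: [-0.1, -0.3, -0.3]
width: 0.1
```

>>> {"fn": "servo_tool", "kwargs": {"rows": [{"dx": 0.0007,"dy": 0,"dz": 0,"wx": 0,"wy": 0,"wz": 0,"fingers": 1},{"dx": 0,"dy": 0,"dz": 0,"wx": 0,"wy": 0,"wz": 0,"fingers": 1}]}}

```text
clock: 13.58
eef_pos: [584.8, 71.7, 166.9]
tool_rot: [-1.86, 1.571, -1.872]
force: [-0.6, 0.7, -0.0]
width: 0.2
```

>>> {"fn": "servo_tool", "kwargs": {"rows": [{"dx": 0.0007,"dy": 0,"dz": 0,"wx": 0,"wy": 0,"wz": 0,"fingers": 1},{"dx": 0,"dy": 0,"dz": 0,"wx": 0,"wy": 0,"wz": 0,"fingers": 1}]}}

```text
clock: 13.82
eef_pos: [584.8, 71.7, 166.3]
tool_rot: [3.112, 1.571, 3.1]
force: [0.1, 0.6, 1.2]
width: -0.1
```

>>> {"fn": "servo_tool", "kwargs": {"rows": [{"dx": 0.0006,"dy": 0,"dz": 0,"wx": 0,"wy": 0,"wz": 0,"fingers": 1},{"dx": 0,"dy": 0,"dz": 0,"wx": 0,"wy": 0,"wz": 0,"fingers": 1}]}}

```text
clock: 14.08
eef_pos: [584.8, 71.7, 165.9]
tool_rot: [2.811, 1.571, 2.799]
force: [0.1, 1.1, -0.1]
width: -0.0
```

>>> {"fn": "servo_tool", "kwargs": {"rows": [{"dx": 0.0007,"dy": 0,"dz": 0,"wx": 0,"wy": 0,"wz": 0,"fingers": 1},{"dx": 0,"dy": 0,"dz": 0,"wx": 0,"wy": 0,"wz": 0,"fingers": 1}]}}

```text
clock: 14.32
eef_pos: [584.8, 71.7, 165.4]
tool_rot: [3.101, 1.571, 3.089]
force: [-0.1, 0.5, 0.0]
width: 0.1
```

>>> {"fn": "servo_tool", "kwargs": {"rows": [{"dx": 0.0006,"dy": 0,"dz": 0,"wx": 0,"wy": 0,"wz": 0,"fingers": 1},{"dx": 0,"dy": 0,"dz": 0,"wx": 0,"wy": 0,"wz": 0,"fingers": 1}]}}

```text
clock: 14.58
eef_pos: [584.8, 71.7, 164.9]
tool_rot: [-0.703, 1.571, -0.714]
force: [-0.0, -0.1, 0.1]
width: -0.2
```

>>> {"fn": "servo_tool", "kwargs": {"rows": [{"dx": 0.0007,"dy": 0,"dz": 0,"wx": 0,"wy": 0,"wz": 0,"fingers": 1},{"dx": 0,"dy": 0,"dz": 0,"wx": 0,"wy": 0,"wz": 0,"fingers": 1}]}}

```text
clock: 14.82
eef_pos: [584.8, 71.7, 164.4]
tool_rot: [-0.139, 1.571, -0.15]
force: [0.3, -0.8, 0.5]
width: -0.3
```

>>> {"fn": "servo_tool", "kwargs": {"rows": [{"dx": 0.0006,"dy": 0,"dz": 0,"wx": 0,"wy": 0,"wz": 0,"fingers": 1},{"dx": 0,"dy": 0,"dz": 0,"wx": 0,"wy": 0,"wz": 0,"fingers": 1}]}}

```text
clock: 15.08
eef_pos: [584.8, 71.7, 164.2]
tool_rot: [0.006, 1.571, -0.006]
force: [-0.4, -0.0, 1.7]
width: -0.1
```

```bash
python3 - <<'E'
from H import *
plan([585,72,180],Rd=Rdown(-.0117))
a=ctrl.get_image("wrist"); b=ctrl.get_image("scene")
o=np.zeros((400,800,3),np.uint8); o[:,:400]=cv2.resize(a[180:320,210:350],(400,400),interpolation=2); o[:,400:]=cv2.resize(b[180:260,270:350],(400,400),interpolation=2)
cv2.imwrite("pics/w8.png",o[:,:,::-1])
E
```

```text
pos [584.8  71.7 164.2] F [-0.4 -0.   1.7] w -0.1 t 15.07
R [[0.0, 0.012, 1.0], [-0.0, 1.0, -0.012], [-1.0, 0.0, 0.0]] | d world [ 0.2  0.3 15.8] tool now [-15.8   0.3   0.2] units [-0.0211  0.0003  0.0002] tool after turn [-0.0211  0.0003  0.0002] rot units [-0.001  0.002 -0.   ]
```

View pics/w8.png

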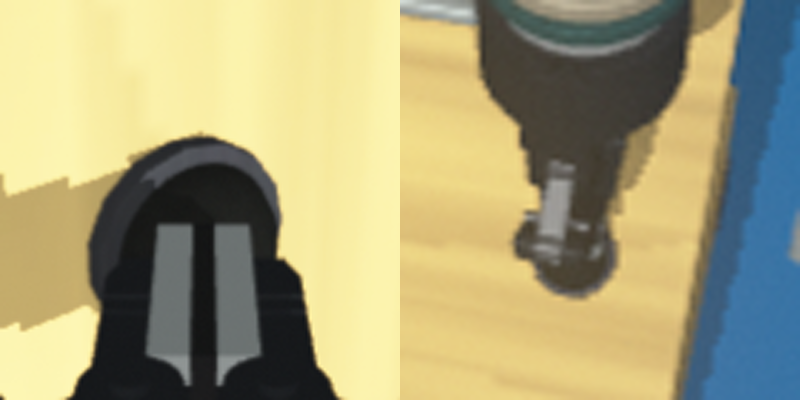

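>>> {"fn": "servo_tool", "kwargs": {"rows": [{"dx": 0.0006,"dy": 0,"dz": 0,"wx": 0,"wy": 0,"wz": 0,"fingers": 1},{"dx": 0,"dy": 0,"dz": 0,"wx": 0,"wy": 0,"wz": 0,"fingers": 1}]}}

```text
clock: 15.42
eef_pos: [584.8, 71.8, 164.0]
tool_rot: [-0.164, 1.57, -0.176]
force: [-1.1, -0.3, 4.6]
width: -0.1
```

>>> {"fn": "servo_tool", "kwargs": {"rows": [{"dx": 0.0001,"dy": 0,"dz": 0,"wx": 0,"wy": 0,"wz": 0,"fingers": 1},{"dx": 0,"dy": 0,"dz": 0,"wx": 0,"wy": 0,"wz": 0,"fingers": 1}]}}

```text
clock: 15.68
eef_pos: [584.9, 71.7, 163.9]
tool_rot: [-0.104, 1.57, -0.116]
force: [-1.7, -0.4, 4.6]
width: -0.1
```

>>> {"fn": "servo_tool", "kwargs": {"rows": [{"dx": 0,"dy": 0,"dz": 0,"wx": 0,"wy": 0,"wz": 0,"fingers": 1},{"dx": 0,"dy": 0,"dz": 0,"wx": 0,"wy": 0,"wz": 0,"fingers": 1}]}}

```text
clock: 15.92
eef_pos: [584.9, 71.8, 163.9]
tool_rot: [-0.098, 1.57, -0.11]
force: [-2.0, -0.9, 5.5]
width: -0.3
```

>>> {"fn": "servo_tool", "kwargs": {"rows": [{"dx": 0,"dy": 0,"dz": 0,"wx": 0,"wy": 0,"wz": 0,"fingers": 1},{"dx": 0,"dy": 0,"dz": 0,"wx": 0,"wy": 0,"wz": 0,"fingers": 1}]}}

```text
clock: 16.18
eef_pos: [584.9, 71.7, 163.9]
tool_rot: [-0.116, 1.57, -0.128]
force: [-1.2, 0.1, 4.5]
width: -0.2
```

>>> {"fn": "servo_tool", "kwargs": {"rows": [{"dx": 0,"dy": 0,"dz": 0,"wx": 0,"wy": 0,"wz": 0,"fingers": 1},{"dx": 0,"dy": 0,"dz": 0,"wx": 0,"wy": 0,"wz": 0,"fingers": 1}]}}

```text
clock: 16.42
eef_pos: [584.9, 71.7, 163.9]
tool_rot: [-0.107, 1.57, -0.119]
force: [-1.2, -0.0, 4.6]
width: -0.2
```

>>> {"fn": "servo_tool", "kwargs": {"rows": [{"dx": 0,"dy": 0,"dz": 0,"wx": 0,"wy": 0,"wz": 0,"fingers": 1},{"dx": -0.005,"dy": 0,"dz": 0,"wx": 0,"wy": 0,"wz": 0,"fingers": 1},{"dx": -0.03,"dy": 0,"dz": 0,"wx": 0,"wy": 0,"wz": 0,"fingers": 1},{"dx": -0.06,"dy": 0,"dz": 0,"wx": 0,"wy": 0,"wz": 0,"fingers": 1},{"dx": -0.06,"dy": 0,"dz": 0,"wx": 0,"wy": 0,"wz": 0,"fingers": 1}]}}

```text
clock: 17.05
eef_pos: [584.5, 71.7, 280.6]
tool_rot: [3.111, 1.57, 3.099]
force: [-0.1, -0.6, 0.2]
width: -0.2
```

>>> {"fn": "servo_tool", "kwargs": {"rows": [{"dx": 0,"dy": -0.066,"dz": 0,"wx": 0,"wy": 0,"wz": 0,"fingers": 1},{"dx": 0,"dy": -0.067,"dz": 0,"wx": 0,"wy": 0,"wz": 0,"fingers": 1},{"dx": 0,"dy": -0.067,"dz": 0,"wx": 0,"wy": 0,"wz": 0,"fingers": 1},{"dx": 0,"dy": -0.066,"dz": 0,"wx": 0,"wy": 0,"wz": 0,"fingers": 1},{"dx": 0,"dy": 0,"dz": 0,"wx": 0,"wy": 0,"wz": 0,"fingers": 1}]}}

```text
clock: 17.68
eef_pos: [581.5, -134.0, 279.1]
tool_rot: [-1.882, 1.567, -1.902]
force: [0.9, 0.2, 0.1]
width: 0.1
```

```bash
python3 - <<'E'
from H import *
plan([582.5,-128,183],Rd=Rdown(-.0117));look("w9.png")
print(ctrl.mark_of("foot_left","scene")[:1],ctrl.mark_of("lid_handle","scene")[:1])
E
```

```text
pos [ 581.5 -134.   279.1] F [0.9 0.2 0.1] w 0.1 t 17.68
R [[-0.001, 0.021, 1.0], [-0.003, 1.0, -0.021], [-1.0, -0.003, -0.001]] | d world [  1.    6.  -96.1] tool now [96.1  6.3  1. ] units [0.1281 0.0084 0.0013] tool after turn [0.1282 0.008  0.0012] rot units [-0.084 -0.01   0.03 ]
[{'point': [305.6, 231.9], 'conf': 0.67}] [{'point': [260.4, 179.6], 'conf': 0.56}]
```

View pics/w9.png

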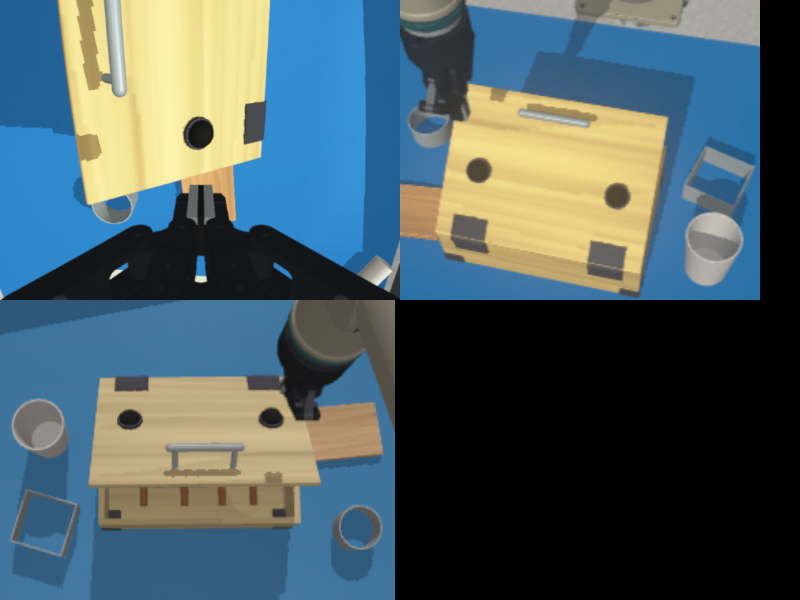

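>>> {"fn": "servo_tool", "kwargs": {"rows": [{"dx": 0.05,"dy": 0,"dz": 0,"wx": 0,"wy": 0,"wz": 0,"fingers": 1},{"dx": 0.04,"dy": 0,"dz": 0,"wx": 0,"wy": 0,"wz": 0,"fingers": 1},{"dx": 0.025,"dy": 0,"dz": 0,"wx": 0,"wy": 0,"wz": 0,"fingers": 1},{"dx": 0.013,"dy": 0,"dz": 0,"wx": 0,"wy": 0,"wz": 0,"fingers": 1},{"dx": 0,"dy": 0,"dz": 0,"wx": 0,"wy": 0,"wz": 0,"fingers": 1}]}}

```text
clock: 18.55
eef_pos: [582.4, -126.9, 183.5]
tool_rot: [2.63, 1.57, 2.619]
force: [-0.4, -0.1, 0.3]
width: 0.2
```

```bash
python3 - <<'E'
from H import *
plan([582.5,-128,170],Rd=Rdown(-.0117));look("w10.png")
E
```

```text
pos [ 582.4 -126.9  183.5] F [-0.4 -0.1  0.3] w 0.2 t 18.55
R [[-0.001, 0.01, 1.0], [0.0, 1.0, -0.01], [-1.0, 0.0, -0.001]] | d world [  0.1  -1.1 -13.5] tool now [13.5 -1.1  0.1] units [ 0.0179 -0.0015  0.0002] tool after turn [ 0.0179 -0.0015  0.0002] rot units [ 0.012 -0.006 -0.004]
```

View pics/w10.png

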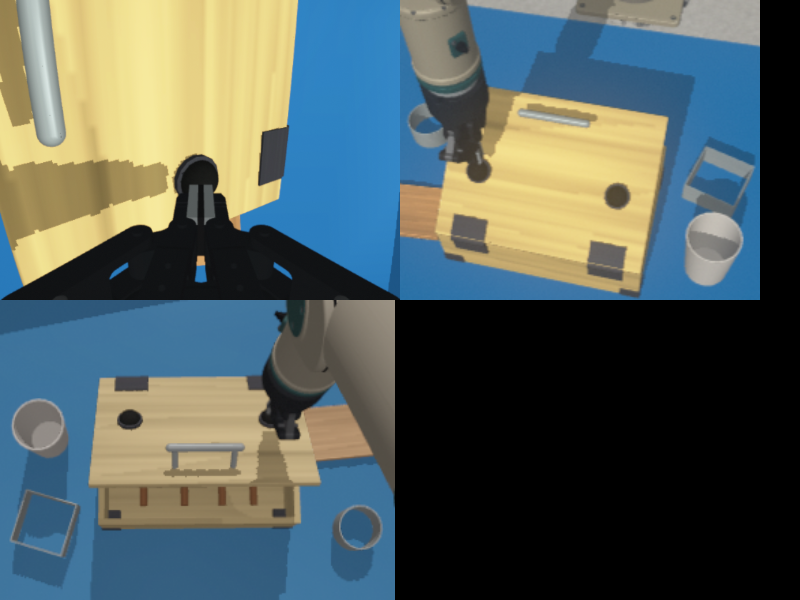

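>>> {"fn": "servo_tool", "kwargs": {"rows": [{"dx": 0.008,"dy": -0.001,"dz": 0,"wx": 0,"wy": 0,"wz": 0,"fingers": 1},{"dx": 0.005,"dy": 0,"dz": 0,"wx": 0,"wy": 0,"wz": 0,"fingers": 1},{"dx": 0.001,"dy": 0,"dz": 0,"wx": 0,"wy": 0,"wz": 0,"fingers": 1},{"dx": 0,"dy": 0,"dz": 0,"wx": 0,"wy": 0,"wz": 0,"fingers": 1}]}}

```text
clock: 19.2
eef_pos: [582.4, -128.5, 173.1]
tool_rot: [2.025, 1.571, 2.013]
force: [0.7, 0.5, -0.3]
width: -0.1
```

>>> {"fn": "servo_tool", "kwargs": {"rows": [{"dx": 0.0008,"dy": 0,"dz": 0,"wx": 0,"wy": 0,"wz": 0,"fingers": 1},{"dx": 0,"dy": 0,"dz": 0,"wx": 0,"wy": 0,"wz": 0,"fingers": 1}]}}

```text
clock: 19.45
eef_pos: [582.5, -128.5, 172.7]
tool_rot: [-0.247, 1.571, -0.259]
force: [0.1, 1.0, 0.2]
width: -0.4
```

>>> {"fn": "servo_tool", "kwargs": {"rows": [{"dx": 0.0007,"dy": 0,"dz": 0,"wx": 0,"wy": 0,"wz": 0,"fingers": 1},{"dx": 0,"dy": 0,"dz": 0,"wx": 0,"wy": 0,"wz": 0,"fingers": 1}]}}

```text
clock: 19.7
eef_pos: [582.4, -128.5, 172.1]
tool_rot: [-1.235, 1.571, -1.247]
force: [-0.4, -0.7, -0.3]
width: 0.1
```

>>> {"fn": "servo_tool", "kwargs": {"rows": [{"dx": 0.0007,"dy": 0,"dz": 0,"wx": 0,"wy": 0,"wz": 0,"fingers": 1},{"dx": 0,"dy": 0,"dz": 0,"wx": 0,"wy": 0,"wz": 0,"fingers": 1}]}}

```text
clock: 19.95
eef_pos: [582.4, -128.5, 171.5]
tool_rot: [2.399, 1.571, 2.387]
force: [0.2, 0.6, -0.3]
width: 0.0
```

>>> {"fn": "servo_tool", "kwargs": {"rows": [{"dx": 0.0007,"dy": 0,"dz": 0,"wx": 0,"wy": 0,"wz": 0,"fingers": 1},{"dx": 0,"dy": 0,"dz": 0,"wx": 0,"wy": 0,"wz": 0,"fingers": 1}]}}

```text
clock: 20.2
eef_pos: [582.4, -128.5, 171.0]
tool_rot: [-3.113, 1.571, -3.124]
force: [0.5, 1.2, 0.5]
width: -0.1
```

>>> {"fn": "servo_tool", "kwargs": {"rows": [{"dx": 0.0007,"dy": 0,"dz": 0,"wx": 0,"wy": 0,"wz": 0,"fingers": 1},{"dx": 0,"dy": 0,"dz": 0,"wx": 0,"wy": 0,"wz": 0,"fingers": 1}]}}

```text
clock: 20.45
eef_pos: [582.4, -128.5, 170.4]
tool_rot: [2.904, 1.571, 2.892]
force: [-0.6, 0.6, 0.4]
width: 0.1
```

>>> {"fn": "servo_tool", "kwargs": {"rows": [{"dx": 0.0007,"dy": 0,"dz": 0,"wx": 0,"wy": 0,"wz": 0,"fingers": 1},{"dx": 0,"dy": 0,"dz": 0,"wx": 0,"wy": 0,"wz": 0,"fingers": 1}]}}

```text
clock: 20.7
eef_pos: [582.4, -128.5, 169.9]
tool_rot: [2.669, 1.571, 2.657]
force: [-0.1, -0.4, -0.1]
width: -0.2
```

>>> {"fn": "servo_tool", "kwargs": {"rows": [{"dx": 0.0007,"dy": 0,"dz": 0,"wx": 0,"wy": 0,"wz": 0,"fingers": 1},{"dx": 0,"dy": 0,"dz": 0,"wx": 0,"wy": 0,"wz": 0,"fingers": 1}]}}

```text
clock: 20.95
eef_pos: [582.4, -128.5, 169.4]
tool_rot: [2.715, 1.571, 2.704]
force: [-0.6, 0.4, -0.1]
width: -0.2
```

>>> {"fn": "servo_tool", "kwargs": {"rows": [{"dx": 0.0007,"dy": 0,"dz": 0,"wx": 0,"wy": 0,"wz": 0,"fingers": 1},{"dx": 0,"dy": 0,"dz": 0,"wx": 0,"wy": 0,"wz": 0,"fingers": 1}]}}

```text
clock: 21.2
eef_pos: [582.4, -128.5, 168.9]
tool_rot: [2.747, 1.571, 2.735]
force: [-0.4, -0.3, -0.5]
width: 0.1
```

>>> {"fn": "servo_tool", "kwargs": {"rows": [{"dx": 0.0007,"dy": 0,"dz": 0,"wx": 0,"wy": 0,"wz": 0,"fingers": 1},{"dx": 0,"dy": 0,"dz": 0,"wx": 0,"wy": 0,"wz": 0,"fingers": 1}]}}

```text
clock: 21.45
eef_pos: [582.4, -128.5, 168.4]
tool_rot: [-3.097, 1.571, -3.109]
force: [-0.3, -0.3, 0.5]
width: -0.1
```

>>> {"fn": "servo_tool", "kwargs": {"rows": [{"dx": 0.0007,"dy": 0,"dz": 0,"wx": 0,"wy": 0,"wz": 0,"fingers": 1},{"dx": 0,"dy": 0,"dz": 0,"wx": 0,"wy": 0,"wz": 0,"fingers": 1}]}}

```text
clock: 21.7
eef_pos: [582.4, -128.5, 167.9]
tool_rot: [0.499, 1.571, 0.488]
force: [-0.2, 0.6, 0.1]
width: -0.0
```

>>> {"fn": "servo_tool", "kwargs": {"rows": [{"dx": 0.0007,"dy": 0,"dz": 0,"wx": 0,"wy": 0,"wz": 0,"fingers": 1},{"dx": 0,"dy": 0,"dz": 0,"wx": 0,"wy": 0,"wz": 0,"fingers": 1}]}}

```text
clock: 21.95
eef_pos: [582.4, -128.5, 167.3]
tool_rot: [2.192, 1.571, 2.18]
force: [0.7, -0.7, 0.0]
width: 0.0
```

>>> {"fn": "servo_tool", "kwargs": {"rows": [{"dx": 0.0007,"dy": 0,"dz": 0,"wx": 0,"wy": 0,"wz": 0,"fingers": 1},{"dx": 0,"dy": 0,"dz": 0,"wx": 0,"wy": 0,"wz": 0,"fingers": 1}]}}

```text
clock: 22.2
eef_pos: [582.4, -128.5, 166.8]
tool_rot: [3.099, 1.571, 3.087]
force: [-0.1, 0.2, 0.2]
width: -0.2
```

>>> {"fn": "servo_tool", "kwargs": {"rows": [{"dx": 0.0007,"dy": 0,"dz": 0,"wx": 0,"wy": 0,"wz": 0,"fingers": 1},{"dx": 0,"dy": 0,"dz": 0,"wx": 0,"wy": 0,"wz": 0,"fingers": 1}]}}

```text
clock: 22.45
eef_pos: [582.4, -128.5, 166.3]
tool_rot: [-2.851, 1.571, -2.863]
force: [-0.4, -0.2, 0.9]
width: 0.2
```

>>> {"fn": "servo_tool", "kwargs": {"rows": [{"dx": 0.0006,"dy": 0,"dz": 0,"wx": 0,"wy": 0,"wz": 0,"fingers": 1},{"dx": 0,"dy": 0,"dz": 0,"wx": 0,"wy": 0,"wz": 0,"fingers": 1}]}}

```text
clock: 22.7
eef_pos: [582.4, -128.5, 165.8]
tool_rot: [2.897, 1.571, 2.885]
force: [0.4, 0.5, -0.8]
width: 0.1
```

>>> {"fn": "servo_tool", "kwargs": {"rows": [{"dx": 0.0007,"dy": 0,"dz": 0,"wx": 0,"wy": 0,"wz": 0,"fingers": 1},{"dx": 0,"dy": 0,"dz": 0,"wx": 0,"wy": 0,"wz": 0,"fingers": 1}]}}

```text
clock: 22.95
eef_pos: [582.5, -128.5, 165.5]
tool_rot: [-0.336, 1.571, -0.347]
force: [0.1, -0.6, 1.8]
width: 0.1
```

>>> {"fn": "servo_tool", "kwargs": {"rows": [{"dx": 0.0006,"dy": 0,"dz": 0,"wx": 0,"wy": 0,"wz": 0,"fingers": 1},{"dx": 0,"dy": 0,"dz": 0,"wx": 0,"wy": 0,"wz": 0,"fingers": 1}]}}

```text
clock: 23.2
eef_pos: [582.5, -128.5, 165.3]
tool_rot: [-0.415, 1.57, -0.427]
force: [-1.6, -0.0, 4.3]
width: -0.0
```

Contact. A touch more, then hold about a second.

>>> {"fn": "servo_tool", "kwargs": {"rows": [{"dx": 0.0001,"dy": 0,"dz": 0,"wx": 0,"wy": 0,"wz": 0,"fingers": 1},{"dx": 0,"dy": 0,"dz": 0,"wx": 0,"wy": 0,"wz": 0,"fingers": 1}]}}

```text
clock: 23.45
eef_pos: [582.5, -128.5, 165.2]
tool_rot: [-0.387, 1.57, -0.399]
force: [-1.9, -0.0, 5.4]
width: 0.1
```

>>> {"fn": "servo_tool", "kwargs": {"rows": [{"dx": 0,"dy": 0,"dz": 0,"wx": 0,"wy": 0,"wz": 0,"fingers": 1},{"dx": 0,"dy": 0,"dz": 0,"wx": 0,"wy": 0,"wz": 0,"fingers": 1}]}}

```text
clock: 23.7
eef_pos: [582.5, -128.5, 165.3]
tool_rot: [-0.429, 1.57, -0.44]
force: [-2.1, 0.3, 6.2]
width: 0.2
```

>>> {"fn": "servo_tool", "kwargs": {"rows": [{"dx": 0,"dy": 0,"dz": 0,"wx": 0,"wy": 0,"wz": 0,"fingers": 1},{"dx": 0,"dy": 0,"dz": 0,"wx": 0,"wy": 0,"wz": 0,"fingers": 1}]}}

```text
clock: 23.95
eef_pos: [582.5, -128.5, 165.2]
tool_rot: [-0.45, 1.57, -0.462]
force: [-1.5, 0.7, 5.3]
width: 0.0
```

>>> {"fn": "servo_tool", "kwargs": {"rows": [{"dx": 0,"dy": 0,"dz": 0,"wx": 0,"wy": 0,"wz": 0,"fingers": 1},{"dx": 0,"dy": 0,"dz": 0,"wx": 0,"wy": 0,"wz": 0,"fingers": 1}]}}

```text
clock: 24.2
eef_pos: [582.5, -128.5, 165.2]
tool_rot: [-0.468, 1.57, -0.48]
force: [-0.7, 0.6, 6.0]
width: 0.1
```

>>> {"fn": "servo_tool", "kwargs": {"rows": [{"dx": 0,"dy": 0,"dz": 0,"wx": 0,"wy": 0,"wz": 0,"fingers": 1},{"dx": -0.005,"dy": 0,"dz": 0,"wx": 0,"wy": 0,"wz": 0,"fingers": 1},{"dx": -0.03,"dy": 0,"dz": 0,"wx": 0,"wy": 0,"wz": 0,"fingers": 1},{"dx": -0.06,"dy": 0,"dz": 0,"wx": 0,"wy": 0,"wz": 0,"fingers": 1},{"dx": -0.06,"dy": 0,"dz": 0,"wx": 0,"wy": 0,"wz": 0,"fingers": 1}]}}

```text
clock: 24.82
eef_pos: [582.2, -128.4, 281.8]
tool_rot: [2.721, 1.57, 2.71]
force: [0.3, 0.0, 0.2]
width: -0.1
```

>>> {"fn": "servo_tool", "kwargs": {"rows": [{"dx": 0,"dy": -0.03,"dz": 0,"wx": 0,"wy": 0,"wz": 0,"fingers": 1},{"dx": 0,"dy": -0.06,"dz": 0,"wx": 0,"wy": 0,"wz": 0,"fingers": 1},{"dx": 0,"dy": -0.06,"dz": 0,"wx": 0,"wy": 0,"wz": 0,"fingers": 1},{"dx": 0,"dy": -0.03,"dz": 0,"wx": 0,"wy": 0,"wz": 0,"fingers": 1},{"dx": 0,"dy": 0,"dz": 0,"wx": 0,"wy": 0,"wz": 0,"fingers": 1}]}}

```text
clock: 25.45
eef_pos: [580.3, -264.7, 280.5]
tool_rot: [2.652, 1.57, 2.638]
force: [0.9, -0.7, -0.0]
width: -0.2
```

```bash
python3 - <<'E'
from H import *
plan([0,0,0]);look("w11.png")
for n in ("scene","top"):
  for l in ("lid_handle","foot_left","foot_right","square_cutter","round_cutter","paper_cup","clay_slab_board"): print(n,l,[(x['point'],round(x['conf'],2)) for x in ctrl.mark_of(l,n)[:1]])
for th in (.55,.58,.61): 
  P=lid([657.5,-29,-.012,th],[[190,0,43],[220,150,8],[220,-150,8]]); print(th,proj("top",P).round(1).tolist(),proj("scene",P).round(1).tolist())
t=cv2.imread("pics/top0.png"); ctrl.get_image("top")
E
```

```text
pos [ 580.3 -264.7  280.5] F [ 0.9 -0.7 -0. ] w -0.2 t 25.45
R [[-0.001, 0.015, 1.0], [0.0, 1.0, -0.015], [-1.0, 0.0, -0.001]] | d world [-580.3  264.7 -280.5] tool now [ 281.  256. -584.] units [ 0.3747  0.3414 -0.7786] tool after turn [ 0.3747  0.3414 -0.7786] rot units [0. 0. 0.]
scene lid_handle [([259.2, 178.3], 0.59)]
scene foot_left [([305.6, 231.7], 0.8)]
scene foot_right [([212.6, 210.7], 0.67)]
scene square_cutter [([367.0, 225.9], 0.75)]
scene round_cutter [([183.9, 188.2], 0.61)]
scene paper_cup [([363.6, 275.1], 0.84)]
scene clay_slab_board [([162.5, 240.8], 0.69)]
top lid_handle [([319.2, 205.4], 0.57)]
top foot_left [([266.3, 186.4], 0.61)]
top foot_right [([368.1, 189.2], 0.6)]
top square_cutter [([206.3, 201.4], 0.17)]
top round_cutter [([428.1, 270.2], 0.6)]
top paper_cup [([206.5, 201.5], 0.71)]
top clay_slab_board [([421.2, 195.2], 0.73)]
0.55 [[319.1, 211.3], [233.6, 238.3], [403.8, 236.5]] [[263.7, 178.3], [339.6, 177.9], [201.7, 154.8]]
0.58 [[319.2, 208.5], [233.2, 235.7], [404.5, 234.0]] [[263.1, 178.7], [339.6, 177.7], [200.7, 154.5]]
0.61 [[319.3, 205.6], [232.9, 233.0], [405.1, 231.3]] [[262.4, 179.1], [339.5, 177.6], [199.6, 154.2]]
```

View pics/w11.png

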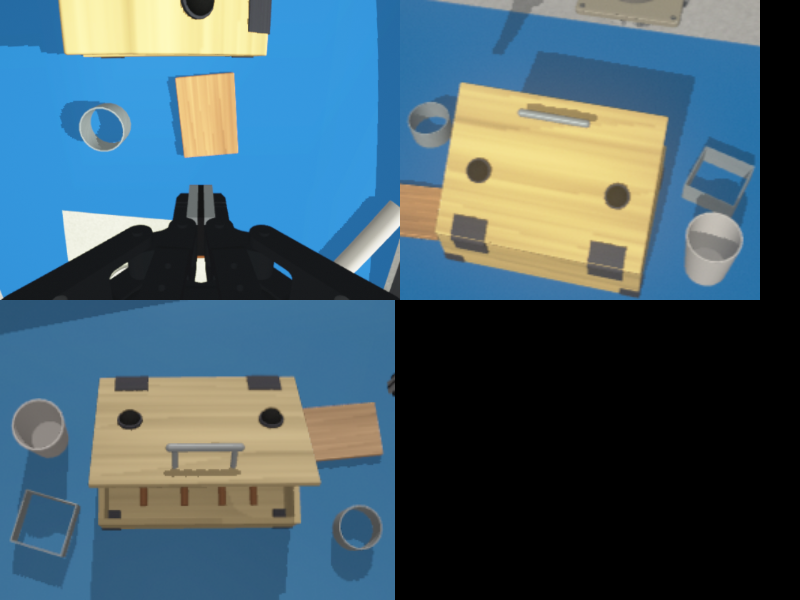

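>>> {"fn": "servo_tool", "kwargs": {"rows": [{"dx": 0,"dy": 0,"dz": 0,"wx": 0,"wy": 0,"wz": 0,"fingers": 1},{"dx": 0,"dy": 0,"dz": 0,"wx": 0,"wy": 0,"wz": 0,"fingers": 1},{"dx": 0,"dy": 0,"dz": 0,"wx": 0,"wy": 0,"wz": 0,"fingers": 1}]}}

```text
clock: 26.72
eef_pos: [580.8, -263.5, 281.0]
tool_rot: [0.585, 1.571, 0.573]
force: [0.7, -0.5, -0.9]
width: -0.3
```

```bash
python3 -c "
from cell import ctrl
print(ctrl.read_state()['force'],ctrl.finish_job())"
```

```text
the job is handed in; nothing more can be done
[ 0.74505253 -0.49901498 -0.87508128] None
```

The job is done and handed in at about 27 s. I raised the lid by its handle to about 0.6 rad and let go. With the gripper clear above it for about 1.5 s, the lid stayed put.

- **Left foot:** pressed straight down with the shut fingertips for about 1.1 s at 4.5–5.5 N.
- **Right foot:** pressed the same way for about 1.1 s. It read a little firmer, at 5.3–6.2 N. No reading on either foot came near 10 N. Readings come only every quarter second, so shorter peaks would not show.

**Last checks:** in the final scene and top pictures the lid still stands at about 0.6 rad, and the cutters, cup and board look unmoved. The gripper is clear, with about zero force on it.

**Disagreements:**
- The camera fits of the lid angle ranged from 0.57 to 0.59 rad. The arm's own position at the handle gave about 0.595.
- In the top picture the detector did not find the square cutter reliably (its one hit, with 0.17 confidence, lay on the cup), but by eye it is in place.

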